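# Nudge the blue filter into its recess and swing the clip over it

## Robot

A 7-joint arm with a two-finger parallel gripper is mounted at the origin on the work surface. World frame = base frame: x ahead of the robot, y to its left, z up, the work surface at z = 0. Lengths are in m, angles in degrees, forces in N, time in s.
With the tool pointing down it reaches from about 0.425 to 0.875 m from the base axis. Payload 8.4 kg.
Tool frame: the origin (TCP) lies on the centre line of the jaws, within the pads' length; the fingertips stand 17 mm ahead of it and the grasp point (between the pads) lies 2 mm behind it; y points along the fingers, x is the direction in which the jaws open and shut, and the axes are right-handed (so a half turn about y gives the same grasp; the last joint's range is limited). The gripper opens to 87 mm and grips with 3 to 60 N. Pads are 19 mm wide; open, the fingers measure 117 mm over their backs; the gripper's body (75 mm by 190 mm) begins 51 mm behind the grasp point.
Start: joints at [-79.882, 19.091, 2.286, 83.961, -0.768, 76.965, -3.352], TCP at [0.177, 0.625, 0.24] pointing down, gripper open.
Joint ranges: [-147.57, 147.57], [-21.85, 119.76], [-74.77, 79.35], [14.55, 137.4], [-85.83, 265.84], [4.83, 119.75], [-152.11, 152.11]. Speed limits (degrees/s): [127.2, 127.2, 159.86, 159.86, 180, 180, 180].

## Interface

Orientations are given as a 3x3 rotation matrix whose columns are the frame's x, y, z axes.
In Python, from plant import * gives the robot as it stands.
- The arm moves only by the shell command python3 -m handwheel 'ROWS' [FORCE]. ROWS is JSON, a list of rows, each a list of 7 numbers: the turn, a rotation vector about the tool's x, y, z in degrees, then the shift along the tool's x, y, z in m, then the closure in counts, from 0 (fully open) to 255 (shut). In form: [[rx, ry, rz, x, y, z, jaw], ...]. A call has exactly 5 rows; each row is the pose to reach, as a shift and turn from the pose commanded when the call began, along the tool's axes at that moment; what a row does not reach only later rows make up. A row lasts 1/8 s, in which the tool goes at most 62.5 mm and 10.7 degrees, less where a joint would pass 70% of its speed; a pose out of reach is approached as far as the arm can. A call with a gripper value outside its range is refused whole. The fingers move at their own pace and stop on an object; FORCE is the grip in N (left out, the last holds). Time passes only in rows, so rows that repeat a pose let the fingers close, or fill a call up. It gives the time, the measured TCP pose, the force and the opening at its end, in the units of the state.
- sense(): the state, without advancing time (a new reading comes with each control period).
- read_camera(name): name is "side" or "top" or "wrist"; returns a dict with "img" (420x560x3 uint8, red, green, blue), "fx", "fy", "cx", "cy" (pixels), "k1" (the pictures are not rectified: a ray, as slopes to the right and down, at radius r is drawn at 1 + k1 r^2 times it, then the intrinsics apply), "origin" and "orientation" of the camera in the world. Camera axes: x right, y up, looking along -z (the intrinsics and any distortion apply to the point x, -y, -z); pixel columns grow to the right and rows downward; lengths in m; the calibration is good to about 2 mm. A picture is of the moment at which its call begins. There is no depth.
- close_job(): hands the job in, once; it reports no verdict.
The state is a dict: "t": time; "qpos": joint angles; "dq": joint speeds; "joint_efforts": joint torques, N m; "ee_pos": TCP position; "eef_rot": TCP orientation; "force": force on the tool from outside, world axes, zero at the start; "wrist_torque": the same for the moment, N m; "finger_gap": opening from 0.0 (shut) to 1.0 (fully open).
Only numpy, scipy, OpenCV 4.12 (cv2) and the standard library are available. Lean on these libraries where they do the work, as an engineer would, in place of code of your own. Each camera call takes 0.05 s, during which the arm holds its last target. There are 200 camera calls.

## Task

Push the blue filter disc across the dark deck with the fingertips, without picking it up, until it drops into the round recess and lies flat in it. Then push the red pin of the retaining clip round until the clip stops over the seated filter. Leave the amber filter and everything else where they are, and finish with the hand clear.

Things in the scene. Friction and masses are not known exactly. Their poses are not given: they have to be found in the camera images.
- filter_stage: Fixed microscope illuminator base, white, 190 x 280 x 26 mm (x, y, z), with a dark deck 180 x 270 mm on it, flat, 40 mm above the table. Origin: centre of its underside, at table level. Its z is up; its x points away from the robot when unturned; the whole base may stand turned about z by up to 0.45 rad. A round recess lies in the deck's centre; the retaining clip is pivoted on its +x side.
- recess (a point): Centre of the white floor of the round recess: 50 mm across, 8 mm deep from the deck (floor 32 mm above the table). Axes as the base's.
- blue_filter: Loose blue filter in an aluminium ring: a flat disc 45 mm across, 8 mm thick, 25 to 50 g, lying on the deck with its centre 58 to 76 mm from the recess, on its +y or its -y side. Origin: centre of its underside, z along its axis. In the recess it lies flush with the deck.
- amber_filter: Loose amber (orange) filter of the same shape and size, lying on the deck on the other side of the recess. To be left alone.
- clip_pivot (a point): Pivot axis (vertical) of the clip, at deck height, 62 mm from the recess centre along the base's +x. Axes as the base's.
- clip_pin (a point): Point on the clip's upright red pin: pin 10 mm across, from 7 to 31 mm above the deck, 50 mm from the pivot axis; the point is on the pin's axis, 20 mm above the deck. The clip is an aluminium bar 12 mm wide and 4 mm thick; its underside passes 3 mm above the deck, so it clears a seated filter and strikes one lying on the deck.
- clip (a joint): Turn of the clip about the pivot, rad, with light friction (about 0.6 N at the pin); it stays where it is left. 0: at its stop, the bar pointing along the base's -x over the recess, pin 12 mm from the recess centre. Growing values swing the pin towards the base's +y: pin = pivot + 50 mm * (-cos, sin) in the base's x, y. It starts open at 1.5 to 2.0; the limit is 2.2.
- objective: Spare steel objective, 24 mm across and 46 mm high, standing loose on the deck near its -x edge. Origin: centre of its underside. To be left alone.
- eyepiece: Bystander: black eyepiece standing on the table, 38 mm across, 56 mm high; origin under its centre.
- oil_bottle: Bystander: small amber bottle on the table, 32 mm across, 70 mm high; origin under its centre.
- slide_box: Bystander: blue slide box on the table, 100 x 90 x 30 mm; origin under its centre.
- dish: Bystander: closed clear dish on the table, 90 mm across, 15 mm high; origin under its centre.
- screwdriver: Bystander: screwdriver lying on the table, 150 mm long along its x; origin under its middle.
Things that resemble listed ones, but are neither listed nor needed, are in the scene too. What is shaped like the blue_filter but green is not meant.

How it is judged:
By the outcome, as a careful person would: the job done as asked, in the order asked, and still so for the second after the job is handed in, with the robot touching nothing.
It also fails if it takes over 51 s, if anything falls off the work surface, if the arm or the gripper's body presses on something with over 40 N, if the wrist force passes 120 N, or if a joint passes its speed limit or range.

## Working session

There is one attempt and no reset: what is moved stays moved. The work goes in short steps, Python scripts to look and compute and a shell command to move; the robot and the scene stay as the last step left them, time stands still between calls to the robot, and variables do not carry over. Pictures are saved under pics/ and viewed, about 8 in all and at most 12, crops included, and the job is handed in when it is done.

```bash
mkdir -p pics; cat > h.py <<'E'
from plant import *
import numpy as np, cv2
def snap(n,fn,crop=None,s=1):
    c=read_camera(n); im=c["img"][:,:,::-1].copy()
    np.save(fn.replace('.png','.npy'),{k:v for k,v in c.items()},allow_pickle=True)
    if crop: im=im[crop[1]:crop[3],crop[0]:crop[2]]
    cv2.imwrite(fn,cv2.resize(im,None,fx=s,fy=s,interpolation=cv2.INTER_CUBIC)); return c
def load(fn): return np.load(fn,allow_pickle=True).item()
def p2w(c,u,v,z):
    x=(u-c["cx"])/c["fx"]; y=(v-c["cy"])/c["fy"]
    a,b=x,y
    for _ in range(20):
        k=1+c["k1"]*(a*a+b*b); a,b=x/k,y/k
    d=np.array(c["orientation"])@np.array([a,-b,-1]); o=np.array(c["origin"])
    return o+d*(z-o[2])/d[2]
def w2p(c,p):
    q=np.array(c["orientation"]).T@(np.array(p)-np.array(c["origin"]))
    a,b=q[0]/-q[2],-q[1]/-q[2]; k=1+c["k1"]*(a*a+b*b)
    return c["cx"]+c["fx"]*a*k, c["cy"]+c["fy"]*b*k
E
python3 - <<'E'
from h import *
c=snap("top","pics/top0.png",s=1.4); print(c["origin"],c["orientation"],c["fx"],c["k1"])
c=snap("side","pics/side0.png",s=1.4); print(c["origin"],c["orientation"],c["fx"])
s=sense(); print(s["t"],s["ee_pos"],s["eef_rot"],s["finger_gap"],s["force"])
E
```

```text
[0.21372139 0.01593878 1.13433606] [[-0.06023914  0.97357322 -0.22028715]
 [-0.99818343 -0.05852322  0.01431346]
 [ 0.00104329  0.22074922  0.97533004]] 381.5127300352479 -0.0865162295491766
[ 0.24843303 -1.14854725  1.03651366] [[ 0.98212955  0.13618769 -0.12990175]
 [-0.1867673   0.62006136 -0.76199861]
 [-0.02322777  0.77264275  0.63441599]] 535.382630238787
0.1 [0.17693341 0.62503769 0.23875312] [[ 2.72366844e-01 -3.10206275e-04 -9.62193435e-01]
 [ 9.62192365e-01 -1.43795777e-03  2.72367005e-01]
 [-1.46808348e-03 -9.99998918e-01 -9.31739120e-05]] 0.9998866560504306 [-0.59927388 -0.08605185 -0.22976021]
```

View pics/top0.png

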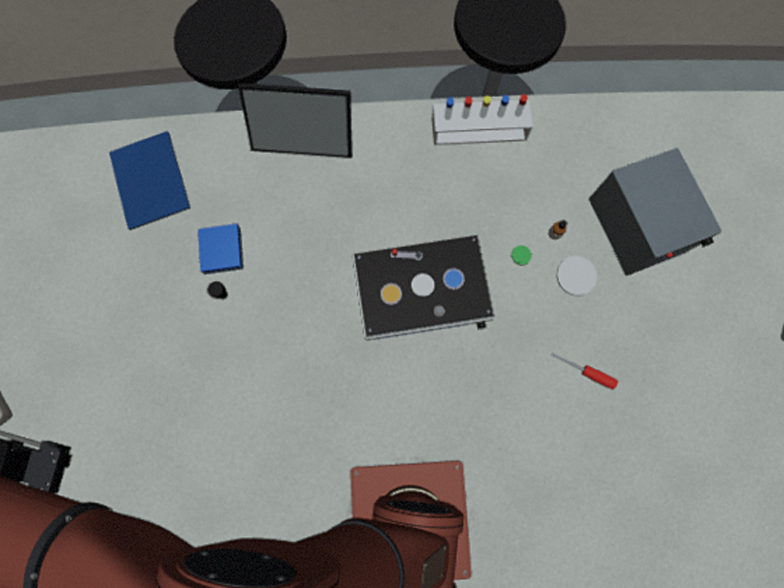

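View pics/side0.png

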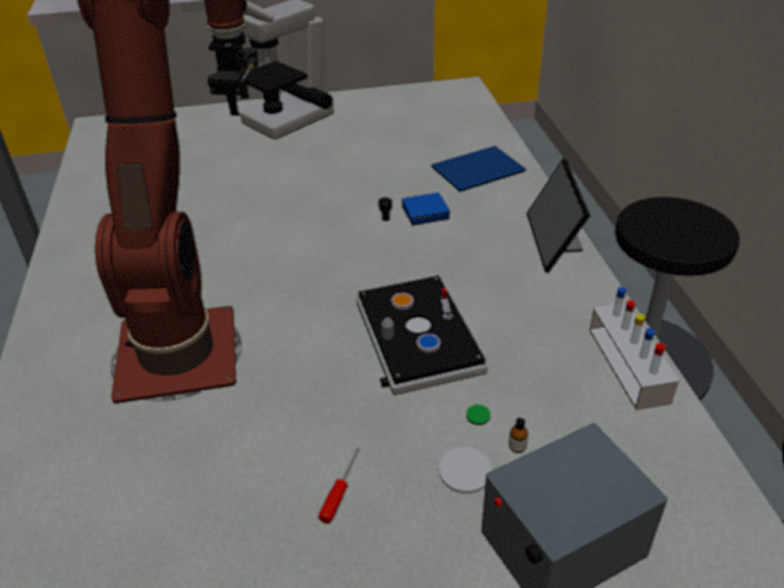

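Top view (shown at 1.4x): the blue disc is at (454,279) on the deck, the amber one at (391,294) and the white recess at (423,285). The clip pivot is at (418,256), the red pin at (394,253) and the objective at (439,311). The other blue things (slide box, mat) and the green disc at (522,255) are not meant. One crop to confirm and measure.

```bash
python3 - <<'E'
from h import *
c=snap("top","pics/top1.png",(240,160,365,250),6)
c2=load("pics/side0.npy")
import cv2
for (n,cc,z) in (("top",c,.04),("side",c2,.04)):
    im=cc["img"]; hsv=cv2.cvtColor(im,cv2.COLOR_RGB2HSV)
    roi=np.zeros(im.shape[:2],np.uint8)
    if n=="top": roi[165:245,245:360]=1
    else: roi[190:280,250:355]=1
    H,S,V=[hsv[...,i].astype(int) for i in range(3)]
    for nm,m,zz in (("blue",(H>100)&(H<125)&(S>120)&(V>80),.048),("amber",(H>8)&(H<25)&(S>120)&(V>80),.048),("red",((H<6)|(H>174))&(S>110)&(V>60),.06),("white",(S<40)&(V>185),.032)):
        k,l,st,ce=cv2.connectedComponentsWithStats((m&(roi>0)).astype(np.uint8))
        for i in range(1,k):
            if st[i,4]>8: print(n,nm,st[i],ce[i].round(1),p2w(cc,*ce[i],zz).round(4))
E
```

```text
top blue [318 193  12  12 104] [323.5 198.6] [ 0.4899 -0.1229  0.048 ]
top amber [274 204  11  11 100] [279.  209.3] [0.4654 0.0099 0.048 ]
top red [280 178   4   4  13] [281.4 179.2] [ 0.5529 -0.0024  0.06  ]
top white [294 196   9  14  30] [297.2 202.2] [ 0.4876 -0.0457  0.032 ]
top white [303 197   7  13  25] [306.7 203. ] [ 0.4832 -0.0738  0.032 ]
side blue [300 239  13   9  91] [305.7 243.3] [ 0.4846 -0.123   0.048 ]
side amber [281 210  13   8  81] [286.9 213.6] [0.4592 0.0095 0.048 ]
side red [315 205   4   8  22] [317.  208.5] [ 5.452e-01 -5.000e-04  6.000e-02]
```

View pics/top1.png

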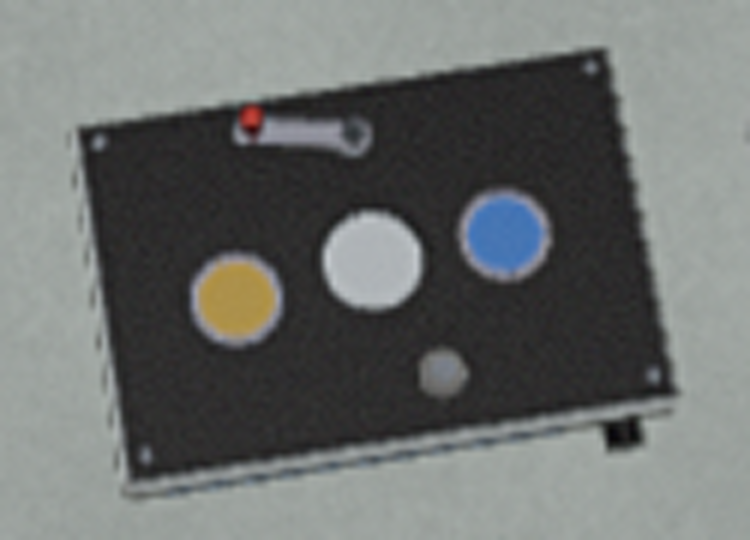

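```bash
python3 - <<'E'
from h import *
c=load("pics/top1.npy")
f=lambda u,v,z:p2w(c,240+(u+.5)/6-.5,160+(v+.5)/6-.5,z)[:2]
S=[f(*p,.04) for p in((99,143),(590,68),(654,376),(146,456))]
ctr=np.mean(S,0); e=(S[0]-S[1])+(S[3]-S[2]); yaw=np.degrees(np.arctan2(-e[0],e[1]))
print("deck ctr",ctr,"yaw",yaw, np.array(S).round(3).tolist())
y=np.radians(yaw);R=np.array([[np.cos(y),-np.sin(y)],[np.sin(y),np.cos(y)]])
for n,p in dict(rec=f(372,260,.032),blue=f(505,235,.048),amber=f(237,299,.048),pivot=f(354,135,.047),pin=f(246,135,.047),obj=f(443,372,.086)).items(): print(n,p.round(4),"base",(R.T@(p-ctr)).round(4))
E
```

```text
deck ctr [ 0.48351133 -0.05866853] yaw 5.6312696810359055 [[0.551, 0.074], [0.575, -0.175], [0.416, -0.191], [0.392, 0.058]]
rec [ 0.4845 -0.0585] base [0.001 0.   ]
blue [ 0.4893 -0.1236] base [-0.0006 -0.0652]
amber [0.465  0.0096] base [-0.0117  0.0698]
pivot [ 0.5451 -0.0532] base [ 0.0618 -0.0006]
pin [5.483e-01 3.000e-04] base [0.0703 0.0523]
obj [ 0.4155 -0.0842] base [-0.0702 -0.0187]
```

```bash
cat >> h.py <<'E'
def go(p,yaw):
    "shift & turn to reach world p with tool x at yaw (deg), tool down"
    s=sense(); R=np.array(s["eef_rot"]); cur=np.degrees(np.arctan2(R[1,0],R[0,0]))
    print("t %.2f"%s["t"],"pos",np.round(s["ee_pos"],4),"yaw %.1f"%cur,"F",np.round(s["force"],1),"gap %.2f"%s["finger_gap"])
    from scipy.spatial.transform import Rotation as Q
    y=np.radians(yaw); T=np.array([[np.cos(y),0,-np.sin(y)],[np.sin(y),0,np.cos(y)],[0,-1,0]])
    print("row",Q.from_matrix(R.T@T).as_rotvec(degrees=True).round(1),(R.T@(np.array(p)-s["ee_pos"])).round(4))
E
python3 -m handwheel '[[0,8,0,-0.034,0,-0.051,150],[0,16,0,-0.068,0,-0.103,150],[0,24,0,-0.102,0,-0.155,150],[0,32,0,-0.136,0,-0.207,150],[0,40,0,-0.17,0,-0.258,150]]'
python3 -c "
from h import *
go([.487,-.13,.24],5)"
```

```text
t: 0.78
ee_pos: [0.38, 0.3897, 0.2395]
eef_rot: [[0.83, -0.0, -0.558], [0.558, 0.0, 0.83], [0.0, -1.0, 0.0]]
force: [1.5, -0.3, -0.4]
finger_gap: 0.515
t 0.78 pos [0.38   0.3897 0.2395] yaw 33.9 F [ 1.5 -0.3 -0.4] gap 0.52
row [-0.  28.9  0. ] [-0.2013 -0.0006 -0.491 ]
```

```bash
python3 -m handwheel '[[0,6,0,-0.022,0,-0.055,150],[0,12,0,-0.045,0,-0.11,150],[0,18,0,-0.067,0,-0.164,150],[0,24,0,-0.09,0,-0.22,150],[0,29,0,-0.112,0,-0.273,150]]'
python3 -c "
from h import *
go([.45,-.09,.24],5)"
```

```text
t: 1.4
ee_pos: [0.4398, 0.1007, 0.2396]
eef_rot: [[0.996, 0.0, -0.087], [0.087, 0.001, 0.996], [0.0, -1.0, 0.0]]
force: [0.8, 0.8, 0.1]
finger_gap: 0.412
t 1.40 pos [0.4398 0.1007 0.2396] yaw 5.0 F [0.8 0.8 0.1] gap 0.41
row [-0.  0.  0.] [-0.0064 -0.0005 -0.1909]
```

```bash
python3 -m handwheel '[[0,0,0,0.002,0,-0.055,180],[0,0,0,0.004,0,-0.11,180],[0,0,0,0.007,0,-0.165,180],[0,0,0,0.009,0,-0.22,180],[0,0,0,0.009,0,-0.242,180]]'
python3 -c "
from h import *
go([.487,-.18,.12],5)
c=snap('wrist','pics/w0.png',s=1.4);print(c['origin'],c['orientation'])
for n,p in dict(rec=(.484,-.0585,.032),blue=(.4893,-.1236,.048)).items(): print(n,w2p(c,p))"
```

```text
t: 2.02
ee_pos: [0.4702, -0.1409, 0.2398]
eef_rot: [[0.996, 0.001, -0.086], [0.086, -0.001, 0.996], [0.0, -1.0, -0.001]]
force: [0.7, -0.0, 0.4]
finger_gap: 0.294
t 2.02 pos [ 0.4702 -0.1409  0.2398] yaw 5.0 F [ 0.7 -0.   0.4] gap 0.29
row [ 0. -0.  0.] [ 0.0133  0.1198 -0.0404]
[ 0.46440196 -0.06893285  0.38404702] [[ 9.96192730e-01 -8.40124264e-02 -2.32799659e-02]
 [ 8.71779070e-02  9.60745420e-01  2.63378532e-01]
 [ 2.39051011e-04 -2.64405278e-01  9.64411630e-01]]
rec (np.float64(298.57923579849296), np.float64(122.96050810267205))
blue (np.float64(298.14129998480394), np.float64(183.23989956070253))
```

View pics/w0.png

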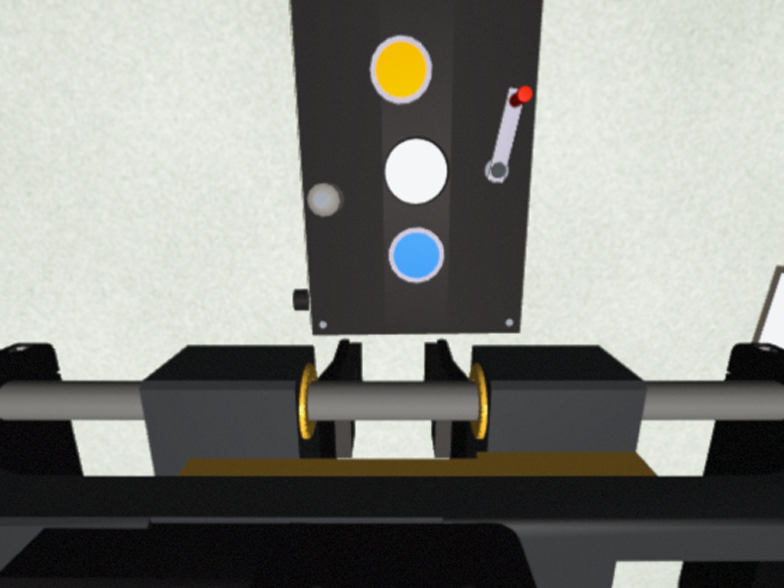

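Wrist view (at 1.4x): blue disc at (416,254), recess at (416,171), amber at (401,69), objective at (324,200), pivot at (497,171) and pin top at (525,94). The top-camera estimate agrees to about 1–2 mm.

```bash
python3 -c "
from h import *
c=load('pics/w0.npy')
P=dict(rec=(416,171,.033),blue=(416,254.5,.048),pivot=(497,171,.047),pin=(525,94,.071),obj=(324,200,.086))
W={n:p2w(c,u/1.4,v/1.4,z)[:2] for n,(u,v,z) in P.items()}
for n in W: print(n,W[n].round(4))
b,r=W['blue'],W['rec'];d=(r-b)/np.linalg.norm(r-b);print('push dir',d,'yaw',np.degrees(np.arctan2(-d[0],d[1])),np.linalg.norm(r-b))
yaw=np.degrees(np.arctan2(-d[0],d[1]))
q=b-d*0.048
go([*q,.064],yaw)"
```

```text
rec [ 0.4823 -0.0578]
blue [ 0.488  -0.1221]
pivot [ 0.5432 -0.0528]
pin [ 0.549  -0.0026]
obj [ 0.4185 -0.084 ]
push dir [-0.08919579  0.99601411] yaw 5.117343407499112 0.06451640552496526
t 2.08 pos [ 0.4702 -0.1424  0.2398] yaw 4.9 F [-1.3 -1.  -1.2] gap 0.30
row [ 0.1 -0.2  0. ] [ 0.0196  0.1758 -0.0291]
```

```bash
python3 -m handwheel '[[0,0,0,0.01,0.05,-0.02,180],[0,0,0,0.0196,0.1,-0.029,180],[0,0,0,0.0196,0.15,-0.029,180],[0,0,0,0.0196,0.172,-0.029,180],[0,0,0,0.0196,0.180,-0.029,180]]'
python3 -c "
from h import *
snap('wrist','pics/w1.png',s=1.4)
go([.4823+.0024,-.0578-.0278,.0595],5.1)"
```

```text
t: 2.7
ee_pos: [0.4918, -0.1639, 0.0582]
eef_rot: [[0.996, -0.003, -0.091], [0.091, -0.0, 0.996], [-0.003, -1.0, 0.0]]
force: [0.5, 0.9, 0.6]
finger_gap: 0.294
t 2.75 pos [ 0.4921 -0.1639  0.0583] yaw 5.2 F [-0.5  0.6 -0.7] gap 0.29
row [-0.   0.1 -0.1] [-0.0002 -0.0012  0.0786]
```

View pics/w1.png

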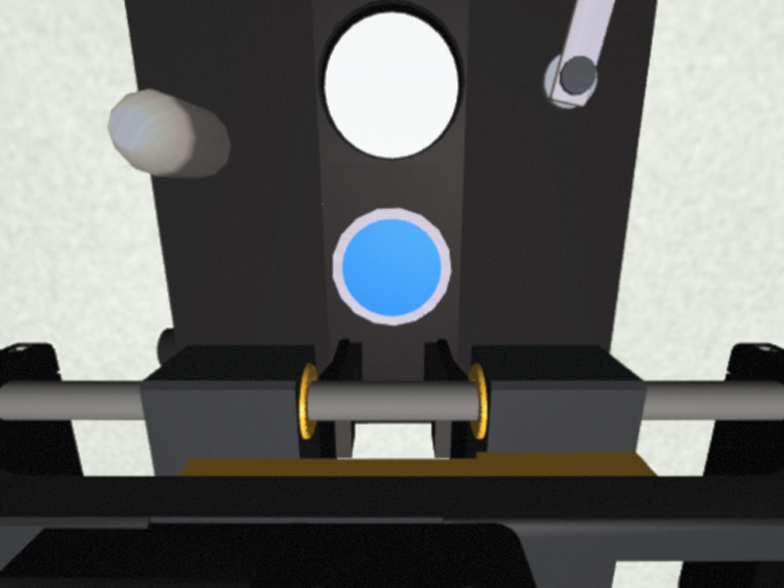

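Disc (392,266), recess (391,84) and finger centre line (394) are in line. Pushing.

```bash
python3 -m handwheel '[[0,0,0,0,-0.001,0.01,180],[0,0,0,0,-0.001,0.018,180],[0,0,0,0,-0.001,0.026,180],[0,0,0,0,-0.001,0.034,180],[0,0,0,0,-0.001,0.042,180]]'; python3 -m handwheel '[[0,0,0,0,0,0.006,180],[0,0,0,0,0,0.011,180],[0,0,0,0,0,0.016,180],[0,0,0,0,0,0.02,180],[0,0,0,0,0,0.024,180]]'
python3 -c "
from h import *
snap('wrist','pics/w2.png',s=1.4)
go([.4823+.0024,-.0578-.0278,.0595],5.1)"
```

```text
t: 3.38
ee_pos: [0.4891, -0.1221, 0.0608]
eef_rot: [[0.996, 0.0, -0.091], [0.091, 0.0, 0.996], [0.0, -1.0, 0.0]]
force: [0.5, -0.8, 0.4]
finger_gap: 0.293
t: 4.0
ee_pos: [0.4868, -0.0986, 0.0606]
eef_rot: [[0.996, -0.0, -0.09], [0.09, -0.0, 0.996], [-0.0, -1.0, -0.0]]
force: [-0.6, -1.6, 0.2]
finger_gap: 0.289
t 4.05 pos [ 0.4867 -0.0981  0.0605] yaw 5.2 F [ 0.2 -0.8  0.9] gap 0.30
row [-0.   0.1 -0. ] [-0.0009  0.001   0.0126]
```

View pics/w2.png

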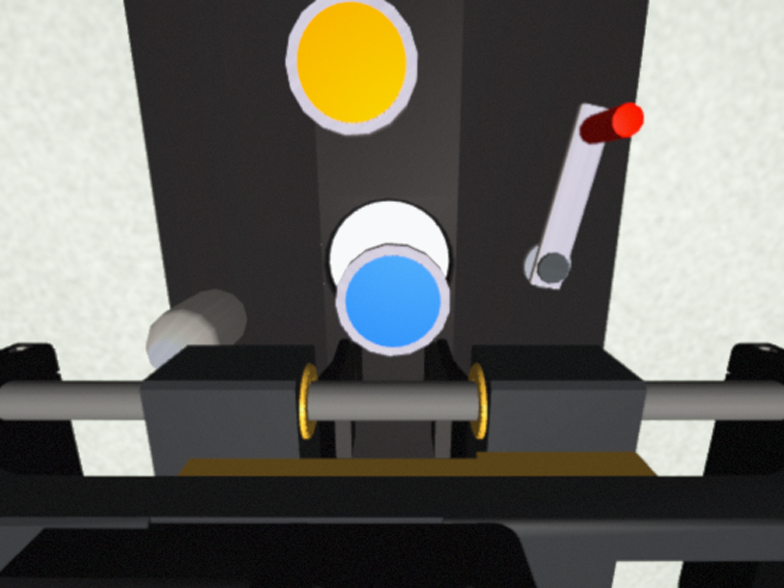

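```bash
python3 -m handwheel '[[0,0,0,-0.0005,0,0.004,180],[0,0,0,-0.001,0,0.008,180],[0,0,0,-0.0015,0,0.011,180],[0,0,0,-0.0015,0,0.014,180],[0,0,0,-0.0015,0,0.016,180]]'
python3 -c "
from h import *
snap('wrist','pics/w3.png',(180,40,380,330),2)
go([.4823+.0024,-.0578-.0278,.0595],5.1)"
```

```text
t: 4.68
ee_pos: [0.4838, -0.0827, 0.0605]
eef_rot: [[0.996, -0.0, -0.091], [0.091, 0.0, 0.996], [-0.0, -1.0, 0.0]]
force: [0.2, 0.6, 0.0]
finger_gap: 0.296
t 4.72 pos [ 0.4838 -0.0825  0.0605] yaw 5.2 F [-0.5 -0.5  0.8] gap 0.29
row [-0.   0.1 -0. ] [ 0.0006  0.001  -0.0032]
```

View pics/w3.png

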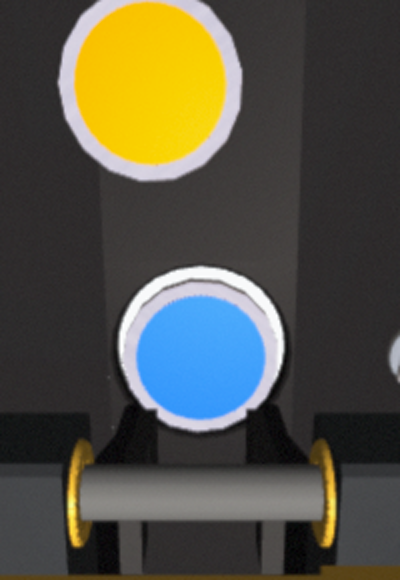

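```bash
python3 -m handwheel '[[0,0,0,0,0,0.002,180],[0,0,0,0,0,0.004,180],[0,0,0,0,0,0.006,180],[0,0,0,0,0,0.006,180],[0,0,0,0,-0.03,-0.01,180]]'
python3 -m handwheel '[[0,0,0,0,-0.05,-0.03,180],[0,0,0,0,-0.06,-0.06,180],[0,0,0,0,-0.06,-0.07,200],[0,0,0,0,-0.06,-0.07,230],[0,0,0,0,-0.06,-0.07,255]]'
python3 -c "
from h import *
c=snap('wrist','pics/w4.png',s=1.4)
go([.4823+.0024,-.0578-.0278,.0595],5.1)"
```

```text
t: 5.35
ee_pos: [0.4834, -0.092, 0.0895]
eef_rot: [[0.996, -0.004, -0.093], [0.093, -0.001, 0.996], [-0.004, -1.0, -0.0]]
force: [0.9, -0.2, 0.8]
finger_gap: 0.294
t: 5.98
ee_pos: [0.4906, -0.1613, 0.1495]
eef_rot: [[0.996, -0.002, -0.092], [0.092, 0.0, 0.996], [-0.002, -1.0, 0.0]]
force: [-0.1, 0.6, -0.2]
finger_gap: 0.071
t 6.03 pos [ 0.4907 -0.1614  0.1497] yaw 5.3 F [-0.1  0.2 -0.3] gap 0.05
row [-0.   0.2 -0.1] [0.0011 0.0902 0.076 ]
```

View pics/w4.png

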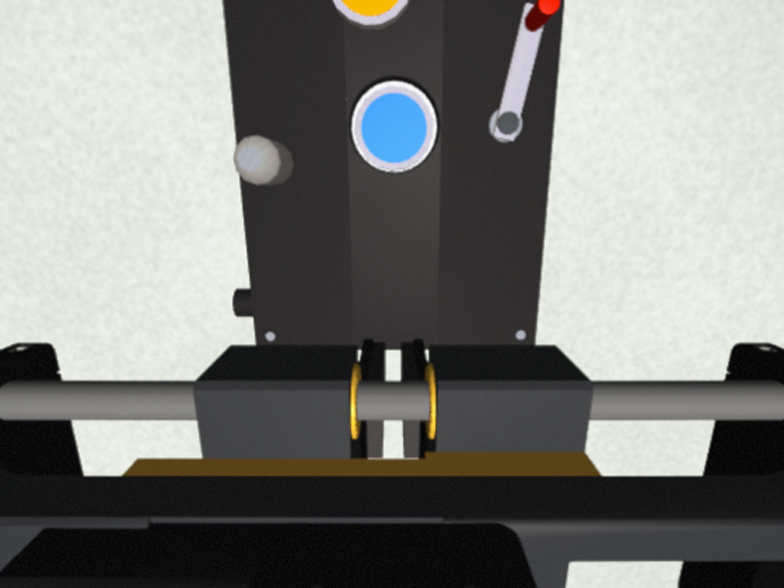

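The blue filter is seated at (394,127), with an even white ring around it. Now the pin: pose the closed fingers turned, on the far side of it.

```bash
cat > pin.py <<'E'
from h import *
piv=np.array([.5435,-.0527]); pin0=np.array([.549,-.0026]); yb=np.radians(5.4)
n=np.array([np.cos(np.pi/4),np.sin(np.pi/4)])
def pin(th): 
    v=.05*np.array([-np.cos(th),np.sin(th)]); return piv+np.array([[np.cos(yb),-np.sin(yb)],[np.sin(yb),np.cos(yb)]])@v
E
python3 -c "
from pin import *
print(pin(1.78),pin(0))
q=pin0+n*.030; print(q); go([*q,.12],-45)"
```

```text
[ 0.54923514 -0.00303001] [ 0.4937219  -0.05740542]
[0.5702132 0.0186132]
t 6.03 pos [ 0.4907 -0.1614  0.1497] yaw 5.3 F [-0.1  0.2 -0.3] gap 0.05
row [ 0.  50.3 -0.1] [0.0958 0.0296 0.1719]
```

```bash
python3 -m handwheel '[[0,10,0,0.024,0,0.043,255],[0,20,0,0.048,0,0.086,255],[0,30,0,0.072,0,0.129,255],[0,40,0,0.096,0,0.172,255],[0,50,0,0.096,0.02,0.172,255]]'
python3 -c "
from pin import *
q=pin0+n*.030; go([*q,.072],-45)
snap('top','pics/t5.png',(240,160,365,250),6)"
```

```text
t: 6.65
ee_pos: [0.5728, 0.0235, 0.1303]
eef_rot: [[0.711, 0.001, 0.703], [-0.703, 0.001, 0.711], [0.0, -1.0, 0.002]]
force: [-0.3, -0.0, -0.2]
finger_gap: 0.007
t 6.65 pos [0.5728 0.0235 0.1303] yaw -44.7 F [-0.3 -0.  -0.2] gap 0.01
row [-0.1  0.3  0. ] [ 0.0016  0.0583 -0.0053]
```

View pics/t5.png

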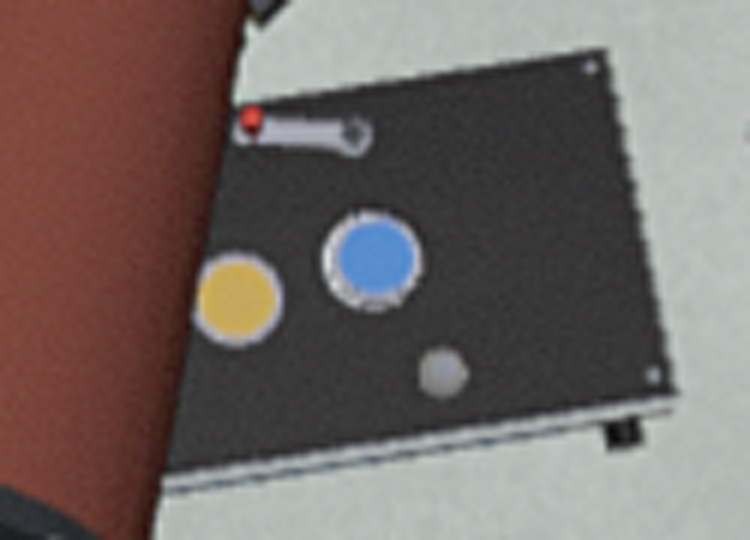

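Seated blue is at (372,257) inside the recess, and the pin is still at (250,118), with the hand beyond it. Descend, then compute the arc.

```bash
python3 -m handwheel '[[0,0,0,0.0016,0.03,-0.004,255],[0,0,0,0.0016,0.05,-0.004,255],[0,0,0,0.0016,0.058,-0.004,255],[0,0,0,0.0016,0.058,-0.004,255],[0,0,0,0.0016,0.058,-0.004,255]]'
python3 -c "
from pin import *
s=sense();R=np.array(s['eef_rot'])
go([*(pin(1.78)+n*.0145),.072],-45)
for i,th in enumerate(np.linspace(1.78,0,15)):
    q=np.array([*(pin(th)+n*.0145),.072]); print(i,round(th,2),(R.T@(q-s['ee_pos'])).round(4))
q[:2]+=.006*np.array([.094,-.995]); print((R.T@(q-s['ee_pos'])).round(4))
"
```

```text
t: 7.32
ee_pos: [0.57, 0.0133, 0.0734]
eef_rot: [[0.71, 0.001, 0.705], [-0.705, 0.0, 0.71], [0.001, -1.0, 0.001]]
force: [-0.7, -0.2, 0.4]
finger_gap: -0.0
t 7.33 pos [0.57   0.0133 0.0734] yaw -44.8 F [-0.7 -0.2  0.4] gap -0.00
row [-0.1  0.2  0. ] [-0.0032  0.0014 -0.0118]
0 1.78 [-0.0032  0.0014 -0.0118]
1 1.65 [-0.0079  0.0014 -0.016 ]
2 1.53 [-0.0121  0.0013 -0.0208]
3 1.4 [-0.0156  0.0013 -0.0261]
4 1.27 [-0.0184  0.0013 -0.0318]
5 1.14 [-0.0205  0.0013 -0.0378]
6 1.02 [-0.0217  0.0013 -0.044 ]
7 0.89 [-0.0222  0.0013 -0.0504]
8 0.76 [-0.0219  0.0013 -0.0567]
9 0.64 [-0.0208  0.0013 -0.063 ]
10 0.51 [-0.0189  0.0013 -0.069 ]
11 0.38 [-0.0162  0.0013 -0.0748]
12 0.25 [-0.0129  0.0013 -0.0802]
13 0.13 [-0.0089  0.0013 -0.0851]
14 0.0 [-0.0042  0.0013 -0.0895]
[ 0.0004  0.0013 -0.0933]
```

```bash
python3 -m handwheel '[[0,0,0,-0.003,0.001,-0.012,255],[0,0,0,-0.008,0.001,-0.016,255],[0,0,0,-0.012,0.001,-0.021,255],[0,0,0,-0.0155,0.001,-0.026,255],[0,0,0,-0.0185,0.001,-0.032,255]]'
python3 -m handwheel '[[0,0,0,-0.002,0,-0.006,255],[0,0,0,-0.0033,0,-0.0122,255],[0,0,0,-0.0038,0,-0.0186,255],[0,0,0,-0.0035,0,-0.025,255],[0,0,0,-0.0024,0,-0.0312,255]]'
python3 -c "
from pin import *
s=sense();R=np.array(s['eef_rot'])
go([*(pin(0)+n*.0145),.072],-45)
c=snap('wrist','pics/w6.png'); c2=snap('side','pics/s6.png',(230,180,370,285),5)
for th in (1.78,1.2,.64): print(th,w2p(c2,[*pin(th),.071]))"
```

```text
t: 7.95
ee_pos: [0.5332, 0.0036, 0.0715]
eef_rot: [[0.71, -0.0, 0.705], [-0.705, -0.0, 0.71], [-0.0, -1.0, -0.0]]
force: [-0.4, 0.6, -0.1]
finger_gap: 0.001
t: 8.57
ee_pos: [0.5098, -0.0172, 0.0716]
eef_rot: [[0.709, -0.0, 0.705], [-0.705, -0.0, 0.709], [0.0, -1.0, -0.0]]
force: [0.2, 1.0, 0.1]
finger_gap: 0.009
t 8.57 pos [ 0.5098 -0.0172  0.0716] yaw -44.8 F [0.2 1.  0.1] gap 0.01
row [0.  0.2 0. ] [ 0.017  -0.0004 -0.0254]
1.78 (np.float64(318.6145613120656), np.float64(205.83218496293117))
1.2 (np.float64(309.3623871416594), np.float64(208.26618672514377))
0.64 (np.float64(303.79827165361155), np.float64(213.40653763321575))
```

View pics/s6.png

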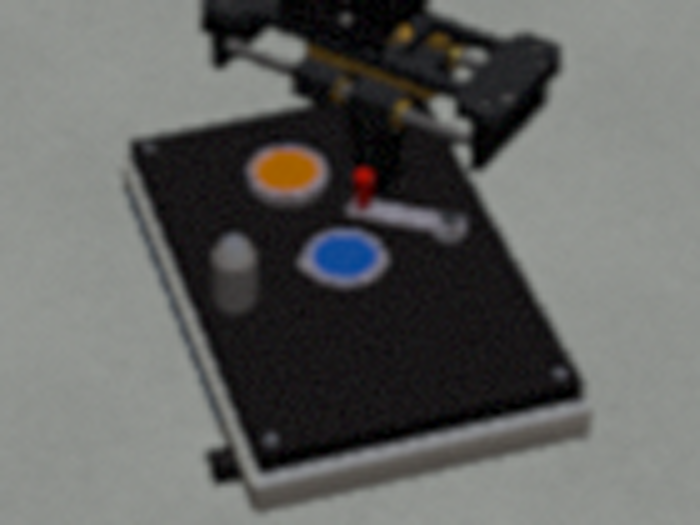

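Clip is following, with the pin at (365,180) in the crop and the fingers behind it. Finishing the arc.

```bash
python3 -m handwheel '[[0,0,0,0.002,0,-0.006,255],[0,0,0,0.0046,0,-0.0118,255],[0,0,0,0.008,0,-0.0172,255],[0,0,0,0.012,0,-0.022,255],[0,0,0,0.0166,0,-0.0265,255]]'
python3 -m handwheel '[[0,0,0,0.001,0,-0.001,255],[0,0,0,0.0015,0,-0.0015,255],[0,0,0,0.002,0,-0.002,255],[0,0,0,0.002,0,-0.002,255],[0,0,0,0.002,0,-0.002,255]]'
python3 -c "
from pin import *
go([*(pin(0)+n*.0145),.072],-45)
c=snap('side','pics/s7.png',(230,180,370,285),5)
for th in (.2,0): print(th,[(np.array(w2p(c,[*pin(th),.071]))-(230,180))*5])"
```

```text
t: 9.3
ee_pos: [0.5033, -0.047, 0.0716]
eef_rot: [[0.71, 0.0, 0.705], [-0.705, 0.001, 0.71], [-0.001, -1.0, 0.001]]
force: [1.4, 16.0, -0.8]
finger_gap: 0.005
t: 9.93
ee_pos: [0.5038, -0.0474, 0.0716]
eef_rot: [[0.711, 0.0, 0.703], [-0.703, 0.003, 0.711], [-0.002, -1.0, 0.003]]
force: [1.4, 11.0, 0.3]
finger_gap: 0.004
t 9.93 pos [ 0.5038 -0.0474  0.0716] yaw -44.7 F [ 1.4 11.   0.3] gap 0.00
row [-0.2  0.3 -0.1] [-0.     -0.0004  0.0003]
0.2 [array([364.79948845, 192.20416413])]
0 [array([368.61657072, 203.72374378])]
```

View pics/s7.png

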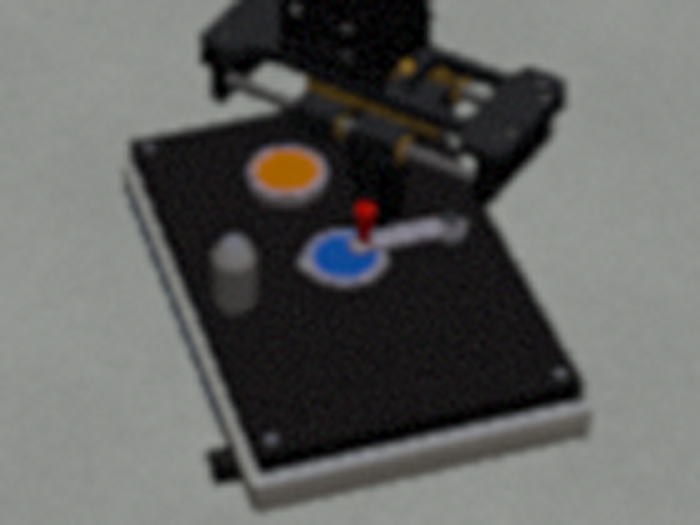

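The clip is at its stop: force rose to 11–16 N and the position matches angle 0. Backing away along the face normal, then up and out sideways.

```bash
python3 -m handwheel '[[0,0,0,0,0,0.01,255],[0,0,0,0,0,0.025,255],[0,0,0,0,-0.04,0.03,255],[0,0,0,0,-0.09,0.03,255],[0,0,0,0,-0.14,0.03,255]]'
python3 -m handwheel '[[0,0,0,-0.04,0,0.04,255],[0,0,0,-0.08,0,0.08,255],[0,0,0,-0.12,0,0.11,255],[0,0,0,-0.14,0,0.14,255],[0,0,0,-0.14,0,0.14,255]]'
python3 -c "
from pin import *
go([.5,.1,.2],-45)
c=snap('side','pics/s8.png',(230,180,370,285),5)"
```

```text
t: 10.6
ee_pos: [0.5248, -0.0287, 0.2131]
eef_rot: [[0.709, -0.0, 0.705], [-0.705, -0.002, 0.709], [0.001, -1.0, -0.001]]
force: [0.4, 1.0, 0.7]
finger_gap: 0.004
t: 11.22
ee_pos: [0.5238, 0.1731, 0.2113]
eef_rot: [[0.713, 0.0, 0.701], [-0.701, -0.001, 0.713], [0.001, -1.0, -0.001]]
force: [0.0, -0.9, 0.8]
finger_gap: 0.004
t 11.22 pos [0.5238 0.1731 0.2113] yaw -44.5 F [ 0.  -0.9  0.8] gap 0.00
row [0.  0.5 0.1] [ 0.0343  0.0113 -0.0688]
```

View pics/s8.png

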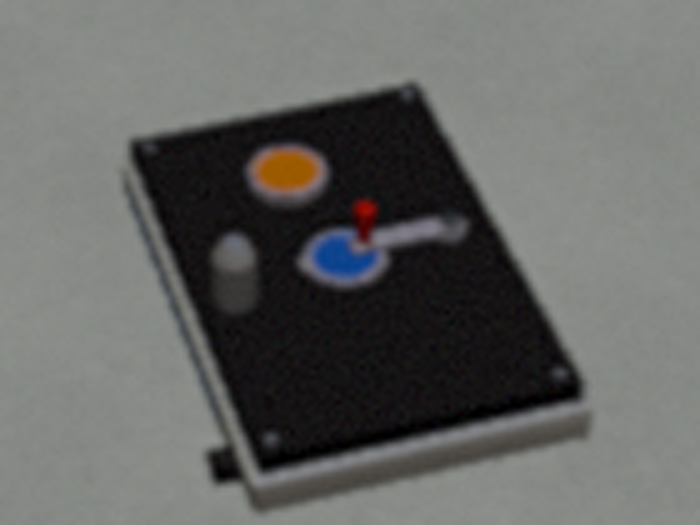

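The clip lies over the seated blue filter, with the pin at (365,212). The amber filter and objective have not moved, and the hand is clear.

```bash
python3 -c "
from plant import *
print(close_job())"
```

```text
the job is handed in; nothing more can be done
None
```

I pushed the blue filter along the deck with the part-open fingertips until it dropped into the round recess. I then pushed the red pin round with the closed fingers until the clip met its stop over the filter. I handed the job in at about 11 s, well under the 51 s limit.

- **Filter:** in the wrist and top views it sits inside the recess rim, with white floor showing around it. I did not measure its height directly, but the clip passed over it.
- **Clip:** it met its stop with 11–16 N at the wrist, and the fingers were within 1 mm of the position calculated for angle 0.
- **Everything else:** in the last side picture the amber filter and the objective are where they started. That crop shows only the base; I did not look at the bystanders on the table again, though the hand stayed above the base or well up throughout.
- **Hand:** it finished about 0.23 m from the clip and 0.21 m up, with about 1 N or less on the wrist.

The top and side cameras disagreed by about 5 mm in x at the start, so I aimed from the wrist camera instead. No check failed.

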